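# Swap two painted boards between display easels

### The arm

A 6-joint arm with a two-finger parallel gripper is mounted at the origin on the work surface. World frame = base frame: x ahead of the robot, y to its left, z up, the work surface at z = 0. Lengths are in m, angles in rad, forces in N, time in s.
With the tool pointing down it reaches from about 0.375 to 0.825 m from the base axis. Payload 5.5 kg.
Tool frame: the origin (TCP) lies between the finger pads; the fingertips stand 25 mm ahead of it and the grasp point (between the pads) lies 6 mm ahead of it (manip.tips_ahead is the distance from the TCP to the fingertips, in m); z points along the fingers, y is the line along which they close (so a half turn about z gives the same grasp; the last joint's range is limited). The gripper opens to 85 mm and grips with 20 to 120 N. Pads are 22 mm wide; open, the fingers measure 114 mm over their backs; the gripper's body (76 mm by 85 mm) begins 54 mm behind the grasp point. The pads swing forward as they close: fully open they stand 13 mm farther back than shut.
Start: joints at [-1.345, 0.314, -0.047, 1.21, 0, 1.571], TCP at [0.134, -0.585, 0.256] pointing down, gripper open.
Joint ranges: [-2.67, 2.67], [-0.69, 1.73], [-1.03, 1.25], [-2.08, 2.16], [-1.42, 1.45], [-3.14, 3.14]. Speed limits (rad/s): [2.39, 2.39, 3.01, 3.14, 3.14, 3.14].

### API

Orientations are given as a rotation vector (axis times angle).
In Python, from rig import manip, cams, ticket gives the robot as it stands.
- The arm moves only by the tool drive_tool, never from a script. Its argument "increments" is text: rows parted by semicolons, each of 5 numbers parted by spaces: the shift along the tool's x, y, z in mm, then the turn about the tool's z in degrees, then the opening, from -1 (shut) to 1 (fully open). A call has exactly 5 rows; each row is the pose to reach, as a shift and turn from the pose commanded when the call began, along the tool's axes at that moment; what a row does not reach only later rows make up. A row lasts 1/8 s, in which the tool goes at most 62.5 mm and 10.7 degrees, less where a joint would pass 70% of its speed; a pose out of reach is approached as far as the arm can. A call with a gripper value outside its range is refused whole. The fingers move at their own pace and stop on an object; the grip force is fixed at half the most. Time passes only in rows, so rows that repeat a pose let the fingers close, or fill a call up. It gives the time, the measured TCP pose, the force, the opening and the grip force at its end, in the units of the state.
- manip.observe(): the state, without advancing time (a new reading comes with each control period).
- cams.camera(name): name is "scene" or "top" or "wrist"; returns a dict with "pixels" (420x560x3 uint8, red, green, blue), "fov_y" (degrees; the focal length in pixels is half the picture's height over the tangent of half this angle, whatever the lens; pixels are square), "cx", "cy" (the principal point, pixels), "camera_from_world" (4x4, takes a point from world to camera coordinates). Camera axes: x right, y down, z forward; pixel columns grow to the right and rows downward; lengths in m; the calibration is good to about 2 mm. A picture is of the moment at which its call begins. There is no depth.
- ticket.job_done(): hands the job in; it is judged then, once.
The state is a dict: "t": time; "qpos": joint angles; "qvel": joint speeds; "joint_torque": joint torques, N m; "ee_pos": TCP position; "eef_rot": TCP orientation; "wrist_force": force on the tool from outside, world axes, zero at the start; "torque": the same for the moment, N m; "opening": finger opening in m; "gripper_force": force on a finger pad.
Only numpy, scipy, OpenCV 4.12 (cv2) and the standard library are available. Lean on these libraries where they do the work, as an engineer would, in place of code of your own. Each camera call takes 0.05 s, during which the arm holds its last target. There are 200 camera calls.

### The job

The two painted boards stand on each other's easels: swap them, so that the wide board stands on the wide easel and the arched board on the narrow one, parking one of them on the third easel meanwhile. First clear the third easel by putting the small plaque that stands on it into the wooden crate with the other blanks. Set everything down gently, without dropping it; stand the boards centred on the ledge and leaning back on the posts with the painted face towards the robot as now, and leave the third easel empty and everything else on the table where it is.

Things in the scene. Friction and masses are not known exactly. Their poses are not given: they have to be found in the camera images.
- easel_wide: widest of 3 fixed wooden display easels: ledge 150 mm, posts 80 mm apart. Its front plane leans back 28 deg (0.489 rad) from vertical, its top away from the robot; ledge square to it. Origin: on the table, 45 mm below the seat corner (ledge top meets the posts' front). x: horizontal, the way it faces (towards the robot, its own x near world -x within 15 deg); y along the ledge; z up.
- easel_narrow: narrowest easel: ledge 80 mm long, posts 44 mm apart. All three easels share frame, lean and heights: ledge 34 mm deep with a 6 mm lip, posts 10 mm thick ending 80 mm up the slope from the ledge, rear legs reaching 117 mm behind the origin. Fixed to the table.
- easel_spare: third easel, of middle size: ledge 110 mm long, posts 62 mm apart; at the start the plaque stands on it. Frame, lean and heights as the other two. Fixed to the table.
- board_wide: wide rectangular plywood board, 160 wide x 120 high x 14 mm thick, about 0.17 kg; starts on the narrow easel, bottom edge on the ledge, leaning back 28 deg on the posts, painted face to the robot side. Origin: middle of its bottom edge (mid-thickness). x: out of the painted face; y: along its width; z: up the board. Top 35 mm bare and flat.
- board_arch: plywood board with a half-round top, 100 wide x 150 mm high to the top of the arch (radius 50) x 14 mm thick, about 0.13 kg; starts on the wide easel, leaning back 28 deg like the other board. Origin and axes as for the wide board. Top 35 mm bare and flat.
- plaque: small bare wooden plaque, 70 wide x 100 high x 12 mm thick, about 0.06 kg; starts on the third easel, leaning back 28 deg. Origin: middle of its bottom edge (mid-thickness); x: out of its front; y: along its width; z: up the plaque.
- crate: open wooden crate, fixed, 150 (x) x 140 (y) x 46 mm high, walls and floor 6 mm. Origin: centre of its underside; x: towards the robot (near world -x, within 15 deg); z up. Three small blanks fixed in it (55 mm high, up to 84 wide) lean back 28 deg on its far (-x) wall; their front face meets the floor at x = -20 mm, leaving the floor free from there to x = 69 mm.
- paint_jar: bystander: round jar, 48 mm wide, 50 mm high, stands on the table in front of the wide easel. Origin: its underside, centre.
- ink_pad: bystander: flat black ink pad, 62 x 92 x 20 mm, lies in front of the narrow easel. Origin: its underside, centre.
- stamp_block: bystander: wooden stamp block, 40 x 60 x 22 mm, lies in front of the third easel. Origin: its underside, centre.
- glue_bottle: bystander: white glue bottle, 48 mm wide, 135 mm high, on the table beyond or beside the easels. Origin: its underside, centre.
- spray_can: bystander: aluminium spray can, 65 mm wide, 190 mm high, on the table beyond or beside the easels. Origin: its underside, centre.
- brush: bystander: paint brush lying flat, 200 mm long, on the table beyond or beside the easels. Origin: its underside (the middle of its length).
- water_cup: bystander: glass water cup, 72 mm wide, 85 mm high, on the table beyond or beside the easels. Origin: its underside, centre.

How it is judged:
By the outcome, as a careful person would: the job done as asked, in the order asked, and still so for the second after the job is handed in, with the robot touching nothing.
It also fails if it takes over 72 s, if anything falls off the work surface, if the arm or the gripper's body presses on something with over 40 N, if the wrist force passes 120 N, or if a joint passes its speed limit or range.

## Working session

There is one attempt and no reset: what is moved stays moved. The work goes in short steps, Python scripts to look and compute and a tool call to move; the robot and the scene stay as the last step left them, time stands still between calls to the robot, and variables do not carry over. Pictures are saved under pics/ and viewed, at most 10 in all, crops included, and the job is handed in when it is done.

Besides the shell and the picture viewer there is one more tool, called after "Emit:" by a JSON object that holds its "fn" and its "kwargs", one argument or row to a line. drive_tool: Moves the arm, as the interface text tells. Its arguments: {"type":"object","properties":{"increments":{"type":"string"}},"required":["increments"]}

```bash
ls; mkdir -p pics
cat > h.py <<'E'
import numpy as np, cv2
from rig import manip, cams, ticket
def shot(n,f=None):
    c=cams.camera(n); 
    if f: cv2.imwrite('pics/'+f,c['pixels'][:,:,::-1])
    return c
def ray(c,u,v):
    H=c['pixels'].shape[0]; f=H/2/np.tan(np.radians(c['fov_y'])/2)
    T=np.array(c['camera_from_world']); R=T[:3,:3]; o=-R.T@T[:3,3]
    d=R.T@np.array([(u-c['cx'])/f,(v-c['cy'])/f,1]); return o,d
def onz(c,u,v,z):
    o,d=ray(c,u,v); return o+d*(z-o[2])/d[2]
def proj(c,p):
    H=c['pixels'].shape[0]; f=H/2/np.tan(np.radians(c['fov_y'])/2)
    T=np.array(c['camera_from_world']); q=T[:3,:3]@np.array(p)+T[:3,3]
    return np.array([c['cx']+f*q[0]/q[2],c['cy']+f*q[1]/q[2]])
def tri(a,pa,b,pb):
    o1,d1=ray(a,*pa);o2,d2=ray(b,*pb)
    d1/=np.linalg.norm(d1);d2/=np.linalg.norm(d2)
    s=np.linalg.lstsq(np.c_[d1,-d2],o2-o1,rcond=None)[0]
    p,q=o1+s[0]*d1,o2+s[1]*d2
    return (p+q)/2,np.linalg.norm(p-q)
E
python3 - <<'E'
from h import *
np.set_printoptions(precision=4,suppress=True)
s=manip.observe(); print(s, manip.tips_ahead)
for n in ['scene','top','wrist']:
    c=shot(n,n+'0.png'); print(n,c['fov_y'],c['cx'],c['cy'],ray(c,c['cx'],c['cy']))
E
```

```text
pics
{'t': 0.0, 'qpos': array([-1.345 ,  0.3142, -0.0481,  1.2102, -0.    ,  1.5708]), 'qvel': array([ 0.0014, -0.0016,  0.0005,  0.0013, -0.0004, -0.0008]), 'joint_torque': array([  0.0014, -53.9598,  33.9745,   0.0195,   0.0001,  -0.    ]), 'ee_pos': array([ 0.1342, -0.5843,  0.2554]), 'eef_rot': array([-3.1199, -0.3537,  0.0003]), 'wrist_force': array([-0.0357,  0.8102, -0.9986]), 'torque': array([0.0115, 0.0448, 0.0304]), 'gripper_force': 0.0, 'opening': 0.08581979471387143} 0.025
scene 43.157110964742955 280.3847427116043 207.42819450380168 (array([ 1.0766, -0.8888,  1.3551]), array([-0.3181,  0.5349, -0.7828]))
top 56.6863194549269 284.2311049223246 212.3261500573527 (array([0.4767, 0.0093, 1.4263]), array([ 0.0747, -0.0028, -0.9972]))
wrist 59.87951393202506 279.5182286856211 205.11520808601594 (array([ 0.2139, -0.566 ,  0.374 ]), array([-0.3089, -0.0688, -0.9486]))
```

View pics/top0.png

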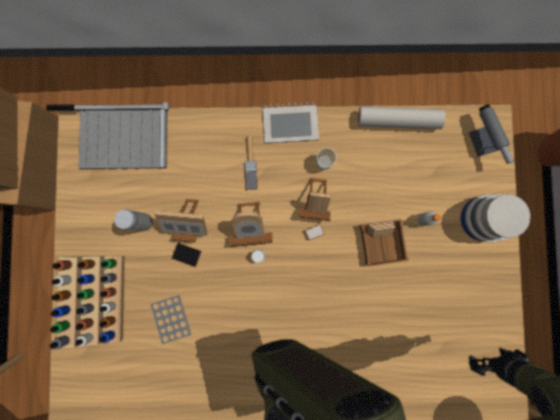

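View pics/scene0.png

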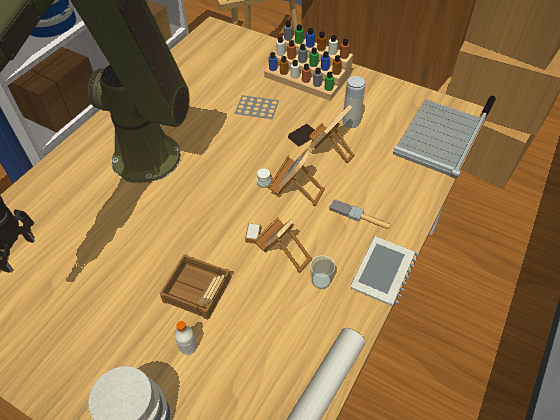

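Run:
```python
import cv2
a=cv2.imread('pics/top0.png')[165:275,100:300]
b=cv2.imread('pics/top0.png')[165:275,270:470]
o=[cv2.resize(i,None,fx=4,fy=4,interpolation=cv2.INTER_CUBIC)[:,:800] for i in(a,b)]
o=[cv2.resize(i,(545,300)) for i in o]
cv2.imwrite('pics/topc.png',cv2.vconcat(o))
```

```text
(no output)
```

View pics/topc.png

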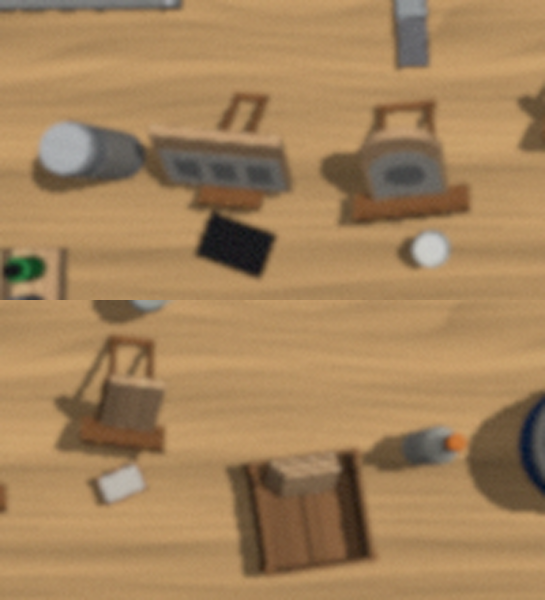

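Run:
```python
from h import *
np.set_printoptions(precision=4,suppress=True)
c=shot('top')
A=lambda x,y:(100+x/2.725,165+y/2.727)
B=lambda x,y:(270+x/2.725,165+(y-300)/2.727)
P={'wideledge front z.06':[A(352,221),A(470,209),.05],'wideledge back':[A(350,198),A(468,186),.062],
'narrow lip front':[A(193,204),A(260,210),.05],'narrow lip back':[A(197,187),A(262,194),.065],
'spare front':[B(82,444),B(162,452),.05],'spare back':[B(85,419),B(164,430),.065],
'crate far':[B(243,465),B(357,451),.046],'crate near':[B(262,574),B(375,556),.046],
'board_wide top':[A(152,132),A(283,138),.15],'board_wide bot':[A(162,180),A(290,192),.052],
'plaque top':[B(105,374),B(163,382),.135],'arch base':[A(365,196),A(447,189),.055],
'can':[A(68,149),A(130,155),.1],'jar':[A(430,250),A(430,250),.05],'glue':[B(455,443),B(420,447),.1],'cup':[(326,159),(326,159),.085]}
for k,(a,b,z) in P.items():
    p,q=onz(c,*a,z),onz(c,*b,z); d=q-p; print(k,p[:2],q[:2],'mid',(p+q)[:2]/2,'len',np.hypot(*d[:2]).round(3),'yaw',np.degrees(np.arctan2(-d[0],d[1])).round(1)) if 1 else 0
```

```text
wideledge front z.06 [0.463  0.2007] [0.4767 0.0481] mid [0.4698 0.1244] len 0.153 yaw -174.9
wideledge back [0.4925 0.2016] [0.5062 0.05  ] mid [0.4993 0.1258] len 0.152 yaw -174.8
narrow lip front [0.4871 0.4062] [0.4784 0.3196] mid [0.4828 0.3629] len 0.087 yaw 174.3
narrow lip back [0.5087 0.397 ] [0.4988 0.3138] mid [0.5037 0.3554] len 0.084 yaw 173.2
spare front [ 0.5598 -0.0505] [ 0.5483 -0.1543] mid [ 0.554  -0.1024] len 0.104 yaw 173.7
spare back [ 0.5911 -0.0541] [ 0.5758 -0.1556] mid [ 0.5834 -0.1049] len 0.103 yaw 171.4
crate far [ 0.5304 -0.2599] [ 0.547 -0.409] mid [ 0.5387 -0.3344] len 0.15 yaw -173.7
crate near [ 0.3894 -0.2808] [ 0.4108 -0.4277] mid [ 0.4001 -0.3543] len 0.148 yaw -171.7
board_wide top [0.5735 0.4277] [0.5645 0.2698] mid [0.569  0.3488] len 0.158 yaw 176.7
board_wide bot [0.5185 0.4461] [0.5012 0.2805] mid [0.5099 0.3633] len 0.166 yaw 174.0
plaque top [ 0.6402 -0.0762] [ 0.6296 -0.1471] mid [ 0.6349 -0.1116] len 0.072 yaw 171.5
arch base [0.4949 0.1832] [0.5028 0.0774] mid [0.4988 0.1303] len 0.106 yaw -175.8
can [0.5571 0.5488] [0.5487 0.4712] mid [0.5529 0.51  ] len 0.078 yaw 173.8
jar [0.4246 0.1001] [0.4246 0.1001] mid [0.4246 0.1001] len 0.0 yaw -0.0
glue [ 0.5529 -0.5159] [ 0.5484 -0.4718] mid [ 0.5506 -0.4938] len 0.044 yaw 5.9
cup [ 0.7624 -0.1423] [ 0.7624 -0.1423] mid [ 0.7624 -0.1423] len 0.0 yaw -0.0
```

```bash
cat >> h.py <<'E'
from scipy.spatial.transform import Rotation as Ro
def yaw():
    x=Ro.from_rotvec(manip.observe()['eef_rot']).as_matrix()[:,0]; return np.degrees(np.arctan2(x[1],x[0]))
def to(p,y):
    s=manip.observe(); R=Ro.from_rotvec(s['eef_rot']).as_matrix()
    d=R.T@(np.array(p)-s['ee_pos'])*1000; t=-(y-yaw()); t=(t+180)%360-180
    print('shift',d.round(1),'turn',round(t,1),'| now',s['ee_pos'].round(4),'yaw',round(yaw(),1),'q',s['qpos'].round(2),'t',round(s['t'],2),'F',s['wrist_force'].round(1),'op',round(s['opening'],4),'gf',round(s['gripper_force'],1))
E
python3 - <<'E'
from h import *
to([.59,-.107,.30],-7.5)
E
```

```text
shift [ 551.1 -363.4  -43.9] turn 20.4 | now [ 0.1343 -0.5845  0.2558] yaw 12.9 q [-1.34  0.31 -0.05  1.21 -0.    1.57] t 0.2 F [-0.6  0.4 -0.6] op 0.0857 gf 0.0
```

Emit:
{"fn": "drive_tool", "kwargs": {
  "increments": "50 -33 -44 4 1;100 -66 -44 6 1;150 -99 -44 10 1;200 -132 -44 10 1;250 -165 -44 10 1"
}}

```text
t: 0.82
ee_pos: [0.3421, -0.3664, 0.3004]
eef_rot: [3.14, 0.08, 0.001]
wrist_force: [1.0, -0.4, 0.5]
opening: 0.0851
gripper_force: 0.0
```

Run:
```python
from h import *
to([.59,-.107,.30],-7.5)
to([.59,-.107,.30],172.5)
```

```text
shift [ 260.8 -246.5    0.4] turn 10.4 | now [ 0.3421 -0.3664  0.3004] yaw 2.9 q [-0.82  0.11 -0.2   1.26  0.    2.27] t 0.82 F [ 1.  -0.4  0.5] op 0.0851 gf 0.0
shift [ 260.8 -246.5    0.4] turn -169.6 | now [ 0.3421 -0.3664  0.3004] yaw 2.9 q [-0.82  0.11 -0.2   1.26  0.    2.27] t 0.82 F [ 1.  -0.4  0.5] op 0.0851 gf 0.0
```

Emit:
{"fn": "drive_tool", "kwargs": {
  "increments": "44 -41 0 -10 1;88 -82 0 -21 1;132 -124 0 -31 1;176 -165 0 -42 1;218 -206 0 -53 1"
}}

```text
t: 1.45
ee_pos: [0.5494, -0.1494, 0.3002]
eef_rot: [2.776, 1.47, -0.0]
wrist_force: [0.7, -1.1, -0.8]
opening: 0.0852
gripper_force: 0.0
```

Emit:
{"fn": "drive_tool", "kwargs": {
  "increments": "0 0 0 -10 1;0 0 0 -21 1;0 0 0 -31 1;0 0 0 -42 1;0 0 0 -53 1"
}}

```text
t: 2.08
ee_pos: [0.5481, -0.151, 0.3001]
eef_rot: [-1.84, -2.546, 0.0]
wrist_force: [0.7, 0.4, 0.4]
opening: 0.0855
gripper_force: 0.0
```

Emit:
{"fn": "drive_tool", "kwargs": {
  "increments": "0 0 0 -10 1;0 0 0 -21 1;0 0 0 -31 1;0 0 0 -42 1;0 0 0 -53 1"
}}

```text
t: 2.7
ee_pos: [0.5481, -0.1511, 0.3001]
eef_rot: [-0.525, -3.097, -0.0]
wrist_force: [-0.3, 0.4, 0.5]
opening: 0.0857
gripper_force: 0.0
```

Run:
```python
from h import *
to([.59,-.107,.26],172.5)
c=shot('wrist','w1.png')
for p in [[.586,-.104,.045],[.586,-.049,.045],[.633,-.11,.133]]: print(proj(c,p))
```

```text
shift [-25.1  55.4  40.1] turn -11.8 | now [ 0.5481 -0.1511  0.3001] yaw 160.7 q [-0.27  0.24 -0.04  1.29  0.    0.07] t 2.7 F [-0.3  0.4  0.5] op 0.0857 gf 0.0
[332.50600464 184.63299473]
[383.01643034 167.87231415]
[355.32729277 262.58017974]
```

View pics/w1.png

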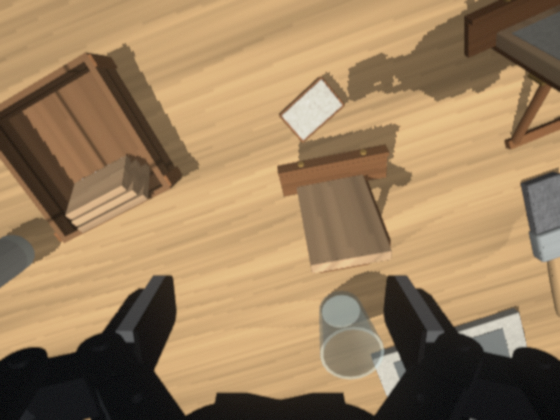

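Run:
```python
from h import *
c=shot('wrist')
def seg(n,a,b,z):
    p,q=onz(c,*a,z),onz(c,*b,z);d=q-p
    print(n,p.round(4),q.round(4),'mid',((p+q)/2).round(4),'len',np.hypot(*d[:2]).round(4),'yaw',np.degrees(np.arctan2(-d[0],d[1])).round(1))
seg('ledge back',(285,194),(389,173),.045)
seg('lip top',(278,167),(387,147),.066)
seg('plq top',(312,271),(391,261),.133)
seg('plq bot',(298,190),(367,177),.055)
seg('crate far',(65,239),(175,183),.046)
seg('crate right',(92,54),(175,183),.046)
```

```text
ledge back [ 0.5792 -0.1547  0.045 ] [ 0.5928 -0.0442  0.045 ] mid [ 0.586  -0.0995  0.045 ] len 0.1114 yaw -7.0
lip top [ 0.5447 -0.1507  0.066 ] [ 0.5602 -0.0445  0.066 ] mid [ 0.5524 -0.0976  0.066 ] len 0.1074 yaw -8.3
plq top [ 0.6284 -0.1477  0.133 ] [ 0.6414 -0.0798  0.133 ] mid [ 0.6349 -0.1137  0.133 ] len 0.0692 yaw -10.8
plq bot [ 0.5766 -0.1398  0.055 ] [ 0.5864 -0.0686  0.055 ] mid [ 0.5815 -0.1042  0.055 ] len 0.0718 yaw -7.8
crate far [ 0.5492 -0.4025  0.046 ] [ 0.5298 -0.2606  0.046 ] mid [ 0.5395 -0.3315  0.046 ] len 0.1432 yaw 7.8
crate right [ 0.3888 -0.2832  0.046 ] [ 0.5298 -0.2606  0.046 ] mid [ 0.4593 -0.2719  0.046 ] len 0.1428 yaw -80.9
```

Run:
```python
from h import *
to([.611,-.1085,.108],172)
```

```text
shift [-45.1  61.2 192.1] turn -11.6 | now [ 0.5481 -0.151   0.3001] yaw 160.4 q [-0.27  0.24 -0.04  1.29  0.    0.07] t 2.8 F [ 0.2 -0.1 -0.3] op 0.0853 gf 0.0
```

Emit:
{"fn": "drive_tool", "kwargs": {
  "increments": "-25 30 45 -6 1;-45 61 90 -11.6 1;-45 61 100 -11.6 1;-45 61 110 -11.6 1;-45 61 110 -11.6 1"
}}

```text
t: 3.42
ee_pos: [0.6106, -0.1094, 0.1907]
eef_rot: [0.223, 3.134, -0.0]
wrist_force: [-0.4, 0.7, 0.2]
opening: 0.0858
gripper_force: 0.0
```

Emit:
{"fn": "drive_tool", "kwargs": {
  "increments": "0 0 20 0 1;0 0 45 0 1;0 0 65 0 1;0 0 82 0 1;0 0 82 0 1"
}}

```text
t: 4.05
ee_pos: [0.6103, -0.109, 0.1079]
eef_rot: [-0.221, -3.133, -0.0]
wrist_force: [0.3, -0.4, -0.0]
opening: 0.0853
gripper_force: 0.0
```

Run:
```python
from h import *
to([.611,-.1085,.108],172)
c=shot('wrist','w2.png')
```

```text
shift [-0.6  0.6 -0.1] turn -0.1 | now [ 0.6103 -0.109   0.1079] yaw 171.9 q [-0.18  0.44 -0.21  0.92 -0.   -0.04] t 4.05 F [ 0.3 -0.4 -0. ] op 0.0853 gf 0.0
```

View pics/w2.png

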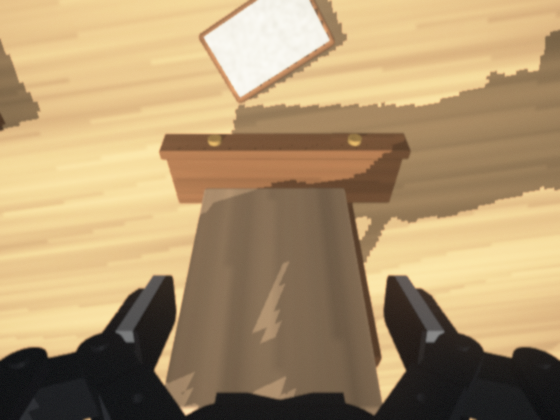

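Emit:
{"fn": "drive_tool", "kwargs": {
  "increments": "0 0 0 0 0.3;0 0 0 0 0;0 0 0 0 -0.5;0 0 0 0 -1;0 0 0 0 -1"
}}

```text
t: 4.72
ee_pos: [0.6121, -0.1071, 0.1107]
eef_rot: [0.218, 3.131, 0.005]
wrist_force: [-1.9, 4.9, 8.5]
opening: 0.0691
gripper_force: 66.1
```

Emit:
{"fn": "drive_tool", "kwargs": {
  "increments": "0 0 0 0 -1;0 0 -3 0 -1;3 0 -20 0 -1;3 0 -60 0 -1;3 0 -110 0 -1"
}}

```text
t: 5.35
ee_pos: [0.6076, -0.1084, 0.2195]
eef_rot: [-0.219, -3.133, 0.0]
wrist_force: [0.5, -0.5, -0.9]
opening: 0.0689
gripper_force: 84.1
```

Run:
```python
from h import *
to([.4784,-.3424,.25],187.5)
c=shot('wrist')
np.save('w.npy',c['pixels'])
cv2.imwrite('pics/w3.png',c['pixels'][:,:,::-1])
```

```text
shift [  95.3 -249.8  -30.3] turn -15.5 | now [ 0.6076 -0.1084  0.2195] yaw 172.0 q [-0.18  0.36 -0.06  1.15 -0.   -0.04] t 5.35 F [ 0.5 -0.5 -0.9] op 0.0689 gf 84.1
```

View pics/w3.png

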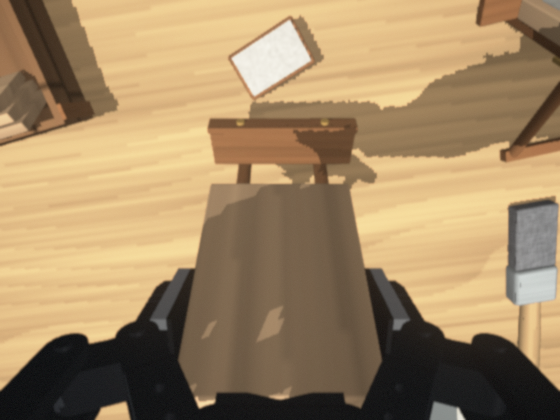

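Emit:
{"fn": "drive_tool", "kwargs": {
  "increments": "0 0 55 0 -1;-2 0 95 0 -1;-3 0 106 0 -1;-3 0 109 0 -1;-3 0 109 0 -1"
}}

```text
t: 6.02
ee_pos: [0.6083, -0.1078, 0.1133]
eef_rot: [-0.217, -3.131, -0.003]
wrist_force: [-20.5, 2.3, 28.1]
opening: 0.0688
gripper_force: 103.0
```

Emit:
{"fn": "drive_tool", "kwargs": {
  "increments": "0 0 0 0 0.8;0 0 0 0 1;0 0 0 0 1;-8 0 -15 0 1;-8 0 -15 0 1"
}}

```text
t: 6.65
ee_pos: [0.6206, -0.1101, 0.1254]
eef_rot: [0.219, 3.131, -0.001]
wrist_force: [-0.4, 0.1, -0.2]
opening: 0.0853
gripper_force: 0.0
```

Emit:
{"fn": "drive_tool", "kwargs": {
  "increments": "0 0 0 0 0.3;0 0 0 0 0;0 0 0 0 -0.5;0 0 0 0 -1;0 0 0 0 -1"
}}

```text
t: 7.28
ee_pos: [0.6193, -0.1082, 0.1251]
eef_rot: [0.218, 3.133, 0.006]
wrist_force: [-0.1, 4.7, 9.3]
opening: 0.0687
gripper_force: 66.0
```

Run:
```python
from h import *
to([.4784,-.3424,.25],187.9)
```

```text
shift [ 107.1 -251.  -125.9] turn -15.8 | now [ 0.6193 -0.1082  0.1251] yaw 172.1 q [-0.17  0.44 -0.17  0.96  0.   -0.04] t 7.28 F [-0.1  4.7  9.3] op 0.0687 gf 66.0
```

Emit:
{"fn": "drive_tool", "kwargs": {
  "increments": "0 0 -3 0 -1;2 0 -20 0 -1;3 0 -60 0 -1;3 0 -100 0 -1;40 -45 -100 -5 -1"
}}

```text
t: 7.9
ee_pos: [0.5768, -0.1484, 0.2277]
eef_rot: [0.072, 3.133, -0.003]
wrist_force: [0.1, -1.6, -1.1]
opening: 0.0687
gripper_force: 82.0
```

Run:
```python
from h import *
to([.5176,-.335,.14],187.9)
```

```text
shift [  51.2 -189.    87.6] turn -10.5 | now [ 0.5768 -0.1484  0.2277] yaw 177.4 q [-0.25  0.31 -0.12  1.14  0.   -0.21] t 7.9 F [ 0.1 -1.6 -1.1] op 0.0687 gf 82.0
```

Emit:
{"fn": "drive_tool", "kwargs": {
  "increments": "14 -52 0 -5 -1;28 -104 0 -10.5 -1;42 -156 20 -10.5 -1;51 -189 45 -10.5 -1;51 -189 60 -10.5 -1"
}}

```text
t: 8.52
ee_pos: [0.5103, -0.3368, 0.1626]
eef_rot: [0.199, -3.133, -0.001]
wrist_force: [0.7, 0.1, -1.2]
opening: 0.0686
gripper_force: 82.0
```

Run:
```python
from h import *
to([.5176,-.335,.086],187.9)
c=shot('wrist','w4.png')
```

```text
shift [-7.7  0.8 76.5] turn -0.6 | now [ 0.5103 -0.3368  0.1626] yaw -172.7 q [-0.58  0.39 -0.16  1.02 -0.   -0.71] t 8.53 F [ 0.7  0.1 -1.2] op 0.0686 gf 82.0
```

View pics/w4.png

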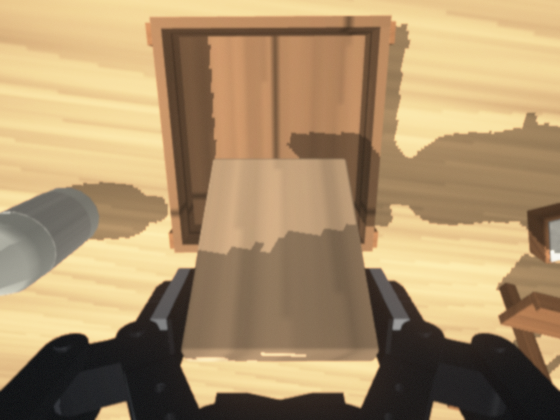

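Run:
```python
from h import *
c=shot('wrist')
C=[onz(c,*p,.046) for p in [(148,22),(392,18),(376,244),(172,248)]]
m=sum(C)/4; print(np.round(C,4).tolist(),m)
for a,b in((0,1),(1,2),(2,3),(3,0)): print(np.linalg.norm(C[a]-C[b]).round(4))
o,d=ray(c,279,159); T=np.array(c['camera_from_world'])
p=o+d*.193; f=np.array([-.991,-.137,0]); l=np.array([-.137,.991,0])
s=manip.observe()['ee_pos']
print('plaque front-bottom',p,'from TCP fwd',(p-s)@f,'in crate',(p-m)@f,(p-m)@l, 'tcp in crate',(s-m)@f,(s-m)@l)
```

```text
[[0.4056, -0.4241, 0.046], [0.3853, -0.2847, 0.046], [0.5262, -0.2638, 0.046], [0.5474, -0.4051, 0.046]] [ 0.46611249 -0.3444057   0.046     ]
0.1409
0.1424
0.1429
0.1431
plaque front-bottom [ 0.46701199 -0.33998195  0.0885684 ] from TCP fwd 0.044038089187332735 in crate -0.0014974574332834159 0.004260701354791835 tcp in crate -0.04553554662061615 0.004229226098352882
```

Emit:
{"fn": "drive_tool", "kwargs": {
  "increments": "-2 -4 25 -0.6 -1;-2 -4 50 -0.6 -1;-2 -4 66 -0.6 -1;-2 -4 73 -0.6 -1;-2 -4 75 -0.6 -1"
}}

```text
t: 9.25
ee_pos: [0.5151, -0.3383, 0.0896]
eef_rot: [-0.223, 3.133, -0.0]
wrist_force: [-0.0, 0.1, -0.3]
opening: 0.0687
gripper_force: 82.0
```

Emit:
{"fn": "drive_tool", "kwargs": {
  "increments": "0 0 1 0 -1;0 0 2 0 -1;0 0 2 0 -1;0 0 2 0 -1;0 0 2 0 -1"
}}

```text
t: 9.88
ee_pos: [0.5148, -0.3387, 0.0874]
eef_rot: [-0.222, 3.134, -0.0]
wrist_force: [-0.2, 0.1, -0.3]
opening: 0.0687
gripper_force: 82.0
```

Emit:
{"fn": "drive_tool", "kwargs": {
  "increments": "0 0 1 0 -1;0 0 2 0 -1;0 0 3 0 -1;0 0 3 0 -1;0 0 3 0 -1"
}}

```text
t: 10.5
ee_pos: [0.5147, -0.3386, 0.0843]
eef_rot: [0.222, -3.134, -0.0]
wrist_force: [0.4, 0.2, -1.0]
opening: 0.0683
gripper_force: 82.0
```

Emit:
{"fn": "drive_tool", "kwargs": {
  "increments": "0 0 1 0 -1;0 0 2 0 -1;0 0 3 0 -1;0 0 3 0 -1;0 0 3 0 -1"
}}

```text
t: 11.12
ee_pos: [0.5156, -0.3386, 0.0834]
eef_rot: [-0.222, 3.132, -0.001]
wrist_force: [-1.4, 3.1, 13.9]
opening: 0.0685
gripper_force: 83.6
```

Emit:
{"fn": "drive_tool", "kwargs": {
  "increments": "0 0 -2 0 -1;-2 0 -2 0 -1;-4 0 -2 0 -1;-5 0 -2 0 -1;-5 0 -2 0 -1"
}}

```text
t: 11.75
ee_pos: [0.5182, -0.3383, 0.0833]
eef_rot: [0.22, -3.13, 0.002]
wrist_force: [-6.1, -0.8, 7.7]
opening: 0.0685
gripper_force: 82.8
```

Emit:
{"fn": "drive_tool", "kwargs": {
  "increments": "0 0 -1 0 0.7;0 0 -1 0 0.8;0 0 -1 0 1;0 0 -1 0 1;0 0 -1 0 1"
}}

```text
t: 12.38
ee_pos: [0.5198, -0.3378, 0.0842]
eef_rot: [-0.222, 3.134, 0.0]
wrist_force: [0.1, -0.5, -0.1]
opening: 0.0851
gripper_force: 0.0
```

Emit:
{"fn": "drive_tool", "kwargs": {
  "increments": "0 0 -15 0 1;0 0 -50 0 1;0 0 -100 0 1;0 0 -140 0 1;20 40 -190 0 1"
}}

```text
t: 13.0
ee_pos: [0.4967, -0.3046, 0.2728]
eef_rot: [-0.219, 3.133, -0.002]
wrist_force: [0.9, 0.6, 0.9]
opening: 0.0855
gripper_force: 0.0
```

Run:
```python
from h import *
to([.545,.12,.33],-85)
to([.545,.12,.33],95)
c=shot('wrist','w5.png')
```

```text
shift [-107.1  413.7  -57.5] turn -87.0 | now [ 0.4967 -0.3046  0.2728] yaw -172.0 q [-0.55  0.27 -0.06  1.23 -0.   -0.69] t 13.0 F [0.9 0.6 0.9] op 0.0855 gf 0.0
shift [-107.1  413.7  -57.5] turn 93.0 | now [ 0.4967 -0.3046  0.2728] yaw -172.0 q [-0.55  0.27 -0.06  1.23 -0.   -0.69] t 13.0 F [0.9 0.6 0.9] op 0.0855 gf 0.0
```

View pics/w5.png

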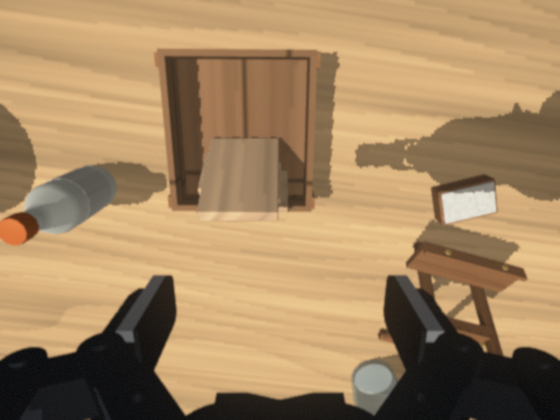

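Run:
```python
from h import *
to([.60,.23,.36],180)
```

```text
shift [-179.1  510.9  -80.3] turn 8.1 | now [ 0.4953 -0.3012  0.28  ] yaw -171.9 q [-0.55  0.26 -0.06  1.24  0.   -0.69] t 13.05 F [-2.4  3.2  3.6] op 0.0855 gf 0.0
```

Emit:
{"fn": "drive_tool", "kwargs": {
  "increments": "-18 50 -30 0 1;-37 105 -60 0 1;-55 157 -80 0 1;-74 210 -80 0 1;-92 262 -80 0 1"
}}

```text
t: 13.68
ee_pos: [0.5504, -0.0295, 0.3527]
eef_rot: [-0.222, 3.131, -0.001]
wrist_force: [1.5, 0.6, -0.5]
opening: 0.0857
gripper_force: 0.0
```

Emit:
{"fn": "drive_tool", "kwargs": {
  "increments": "-18 52 0 2 1;-36 104 0 4 1;-54 156 0 6 1;-72 208 0 8 1;-87 249 0 8 1"
}}

```text
t: 14.3
ee_pos: [0.6012, 0.2297, 0.3521]
eef_rot: [-0.004, 3.14, 0.001]
wrist_force: [0.8, -0.6, 0.2]
opening: 0.0854
gripper_force: 0.0
```

Emit:
{"fn": "drive_tool", "kwargs": {
  "increments": "0 0 0 0 1;0 0 0 0 1;0 0 0 0 1;0 0 0 0 1;0 0 0 0 1"
}}

```text
t: 14.92
ee_pos: [0.6013, 0.2267, 0.3512]
eef_rot: [-0.001, 3.141, 0.0]
wrist_force: [-0.1, 0.4, -0.5]
opening: 0.0854
gripper_force: 0.0
```

Run:
```python
from h import *
import pickle
to([.60,.23,.36],180)
c=shot('wrist'); pickle.dump(c,open('w6.pkl','wb'))
cv2.imwrite('pics/w6.png',cv2.resize(c['pixels'][:,:,::-1],(800,600),interpolation=cv2.INTER_CUBIC))
```

```text
shift [ 1.3  3.3 -8.8] turn 0.0 | now [0.6013 0.2267 0.3512] yaw -180.0 q [0.36 0.39 0.27 1.45 0.   0.36] t 14.93 F [-0.1  0.4 -0.5] op 0.0854 gf 0.0
```

View pics/w6.png

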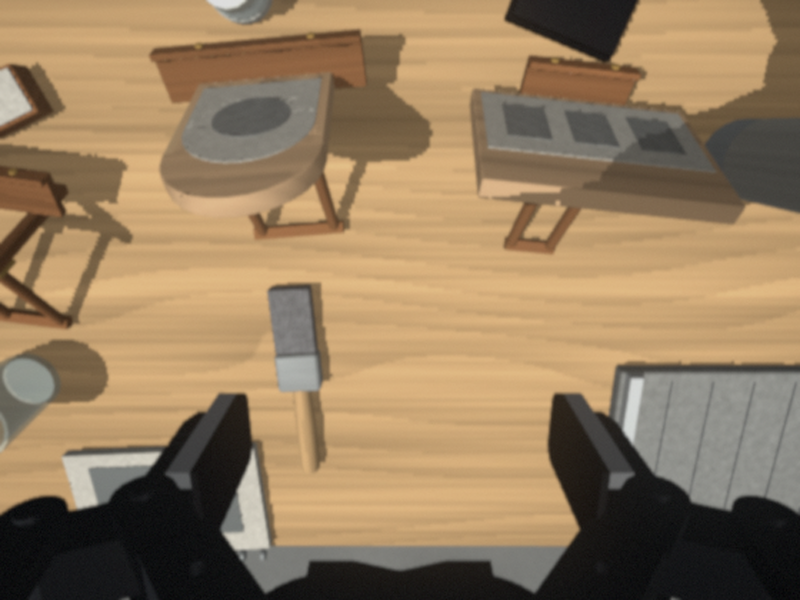

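Run:
```python
from h import *
import pickle
c=pickle.load(open('w6.pkl','rb'))
def seg(n,a,b,z):
    p,q=[onz(c,(t[0]+.5)/1.4286-.5,(t[1]+.5)/1.4286-.5,z) for t in(a,b)];d=q-p
    print(n,p.round(4)[:2],q.round(4)[:2],'mid',((p+q)/2).round(4)[:2],'len',np.hypot(*d[:2]).round(4),'yaw',np.degrees(np.arctan2(-d[0],d[1])).round(1))
seg('W lip top',(152,48),(360,31),.066)
seg('W ledge back',(172,102),(366,87),.045)
seg('W arch bot front',(193,82),(331,75),.052)
seg('arch apex',(245,214),(245,214),.177)
seg('N lip top',(526,57),(643,71),.066)
seg('N board bot front',(480,91),(682,108),.052)
seg('N board top back',(479,197),(742,222),.151)
seg('N board top front',(479,180),(745,206),.1575)
seg('S lip?',(0,170),(50,172),.066)
p=[onz(c,x/1.4286,y/1.4286,0) for x,y in((508,246),(552,252),(258,236),(342,230))];print(np.round(p,4).tolist())
```

```text
W lip top [0.4728 0.0527] [0.4617 0.1996] mid [0.4672 0.1262] len 0.1474 yaw 4.3
W ledge back [0.5079 0.0533] [0.497  0.2019] mid [0.5025 0.1276] len 0.149 yaw 4.2
W arch bot front [0.4941 0.0737] [0.4892 0.1765] mid [0.4916 0.1251] len 0.103 yaw 2.8
arch apex [0.5709 0.1402] [0.5709 0.1402] mid [0.5709 0.1402] len 0.0 yaw -0.0
N lip top [0.4782 0.317 ] [0.4873 0.4015] mid [0.4827 0.3593] len 0.0849 yaw -6.1
N board bot front [0.5001 0.2876] [0.5119 0.4409] mid [0.506  0.3642] len 0.1538 yaw -4.4
N board top back [0.5649 0.2756] [0.5801 0.4387] mid [0.5725 0.3571] len 0.1638 yaw -5.3
N board top front [0.5541 0.2741] [0.5692 0.4341] mid [0.5616 0.3541] len 0.1607 yaw -5.4
S lip? [ 0.557  -0.0748] [ 0.5584 -0.0373] mid [ 0.5577 -0.0561] len 0.0375 yaw -2.2
[[0.6312, 0.3279, -0.0], [0.6369, 0.369, 0.0], [0.6221, 0.098, 0.0], [0.6164, 0.1752, 0.0]]
```

Run:
```python
from h import *
to([.559,.134,.26],-85.7)
```

```text
shift [ 42.4 -92.9  91.1] turn -94.3 | now [0.6013 0.2269 0.3511] yaw -180.0 q [0.36 0.39 0.27 1.45 0.   0.36] t 14.97 F [ 0.3 -0.1 -0.1] op 0.0853 gf 0.0
```

Emit:
{"fn": "drive_tool", "kwargs": {
  "increments": "10 -20 0 -10 1;20 -45 0 -21 1;30 -70 0 -31 1;42 -93 20 -42 1;42 -93 40 -52 1"
}}

```text
t: 15.6
ee_pos: [0.5589, 0.1328, 0.3111]
eef_rot: [-1.385, 2.819, -0.001]
wrist_force: [-0.0, 0.8, -0.3]
opening: 0.0853
gripper_force: 0.0
```

Emit:
{"fn": "drive_tool", "kwargs": {
  "increments": "0 0 20 -10 1;0 0 40 -21 1;0 0 51 -31 1;0 0 51 -42.3 1;0 0 51 -42.3 1"
}}

```text
t: 16.23
ee_pos: [0.5594, 0.1343, 0.2598]
eef_rot: [2.303, -2.137, -0.0]
wrist_force: [0.2, 0.6, -0.7]
opening: 0.0852
gripper_force: 0.0
```

Run:
```python
from h import *
to([.559,.134,.175],-85.7)
c=shot('wrist')
for p in [(.572,.133,.1775),(.560,.132,.184)]: print(proj(c,p))
```

```text
shift [ 0.2  0.4 84.8] turn -0.0 | now [0.5594 0.1343 0.2598] yaw -85.7 q [ 0.24  0.27 -0.1   1.2   0.   -1.41] t 16.23 F [ 0.2  0.6 -0.7] op 0.0852 gf 0.0
[258.80112991 223.96170318]
[279.17045696 227.96596832]
```

Emit:
{"fn": "drive_tool", "kwargs": {
  "increments": "0 0 30 0 1;0 0 55 0 1;0 0 75 0 1;0 0 85 0 1;0 0 85 0 1"
}}

```text
t: 16.9
ee_pos: [0.5592, 0.1343, 0.1746]
eef_rot: [2.303, -2.136, -0.001]
wrist_force: [-0.3, -0.0, 0.5]
opening: 0.0857
gripper_force: 0.0
```

Emit:
{"fn": "drive_tool", "kwargs": {
  "increments": "0 0 0 0 0.3;0 0 0 0 0;0 0 0 0 0;0 6 0 0 0;0 12 -2 0 0"
}}

```text
t: 17.52
ee_pos: [0.547, 0.1335, 0.1769]
eef_rot: [2.305, -2.135, -0.0]
wrist_force: [0.9, -0.3, 0.8]
opening: 0.0428
gripper_force: 0.4
```

Emit:
{"fn": "drive_tool", "kwargs": {
  "increments": "0 8 -1 0 0;0 17 -3 0 0;0 26 -5 0 0;0 35 -7 0 0;0 42 -8 0 0"
}}

```text
t: 18.15
ee_pos: [0.5049, 0.1302, 0.1851]
eef_rot: [-2.305, 2.135, -0.0]
wrist_force: [-0.0, -0.5, 0.3]
opening: 0.0426
gripper_force: 0.1
```

Emit:
{"fn": "drive_tool", "kwargs": {
  "increments": "0 5 0 0 0;0 8 0 0 -0.2;0 8 0 0 -0.4;0 8 0 0 -0.5;0 8 0 0 -0.6"
}}

```text
t: 18.77
ee_pos: [0.4978, 0.1297, 0.1848]
eef_rot: [2.305, -2.135, -0.0]
wrist_force: [-0.3, -0.8, -0.8]
opening: 0.017
gripper_force: 0.0
```

Run:
```python
from h import *
to([.559,.134,.175],-85.7)
cs=[shot('wrist'),shot('scene')]
cv2.imwrite('pics/w7.png',cv2.resize(cv2.vconcat([cs[0]['pixels'][:,:,::-1][60:],cv2.resize(cs[1]['pixels'][90:250,190:390,::-1],(560,448))]),(418,600)))
```

```text
shift [  0.4 -61.4   9.8] turn 0.1 | now [0.4978 0.1297 0.1848] yaw -85.6 q [ 0.25  0.2  -0.37  1.01 -0.   -1.39] t 18.77 F [-0.3 -0.8 -0.8] op 0.017 gf 0.0
```

View pics/w7.png

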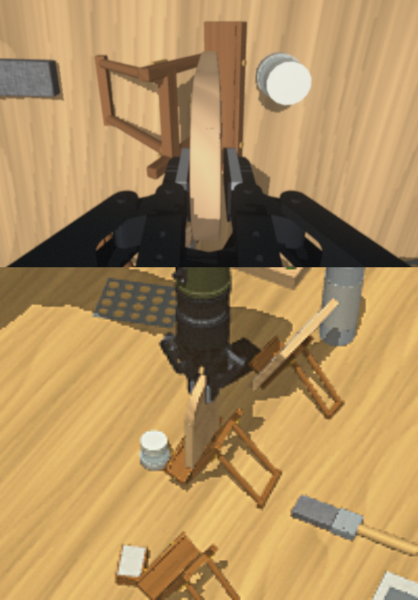

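Emit:
{"fn": "drive_tool", "kwargs": {
  "increments": "0 0 0 0 -1;0 0 0 0 -1;0 0 -5 0 -1;0 2 -40 0 -1;0 2 -90 0 -1"
}}

```text
t: 19.5
ee_pos: [0.4942, 0.1292, 0.2747]
eef_rot: [2.303, -2.133, -0.003]
wrist_force: [1.6, -0.7, -1.4]
opening: 0.0133
gripper_force: 59.7
```

Run:
```python
from h import *
to([.5796,-.100,.25],-98)
```

```text
shift [235.1 -67.7  24.6] turn 12.4 | now [0.4942 0.1292 0.2747] yaw -85.6 q [ 0.26  0.14 -0.22  1.21  0.   -1.39] t 19.5 F [ 1.6 -0.7 -1.4] op 0.0133 gf 59.7
```

Emit:
{"fn": "drive_tool", "kwargs": {
  "increments": "40 -10 0 2 -1;95 -25 0 5 -1;150 -42 0 9 -1;205 -60 0 12.4 -1;235 -68 10 12.4 -1"
}}

```text
t: 20.12
ee_pos: [0.5825, -0.1023, 0.2655]
eef_rot: [-2.057, 2.373, -0.002]
wrist_force: [-0.2, 0.7, -1.2]
opening: 0.0135
gripper_force: 59.7
```

Run:
```python
from h import *
import pickle
to([.5796,-.100,.195],-98)
c=shot('wrist'); pickle.dump(c,open('w8.pkl','wb'))
```

```text
shift [-1.9  3.3 70.5] turn -0.2 | now [ 0.5825 -0.1023  0.2655] yaw -98.2 q [-0.17  0.29 -0.05  1.22 -0.   -1.6 ] t 20.12 F [-0.2  0.7 -1.2] op 0.0135 gf 59.7
```

Emit:
{"fn": "drive_tool", "kwargs": {
  "increments": "-2 3 25 0 -1;-2 3 50 0 -1;-2 3 65 0 -1;-2 3 70 0 -1;-2 3 72 0 -1"
}}

```text
t: 20.8
ee_pos: [0.579, -0.0971, 0.1933]
eef_rot: [-2.061, 2.371, -0.001]
wrist_force: [0.6, 0.2, -1.2]
opening: 0.0132
gripper_force: 59.7
```

Run:
```python
from h import *
to([.5796,-.100,.186],-98)
```

```text
shift [ 2.8 -1.   7.3] turn 0.0 | now [ 0.579  -0.0971  0.1933] yaw -98.0 q [-0.17  0.32 -0.18  1.07  0.   -1.6 ] t 20.8 F [ 0.6  0.2 -1.2] op 0.0132 gf 59.7
```

Lower gently to contact.

Emit:
{"fn": "drive_tool", "kwargs": {
  "increments": "2 -1 2 0 -1;3 -1 4 0 -1;3 -1 5 0 -1;3 -1 6 0 -1;3 -1 6 0 -1"
}}

```text
t: 21.42
ee_pos: [0.5797, -0.1004, 0.1874]
eef_rot: [-2.06, 2.371, -0.001]
wrist_force: [-0.2, -0.1, 1.9]
opening: 0.0134
gripper_force: 60.3
```

Emit:
{"fn": "drive_tool", "kwargs": {
  "increments": "0 0 1 0 -1;0 0 2 0 -1;0 0 3 0 -1;0 0 3 0 -1;0 0 3 0 -1"
}}

```text
t: 22.05
ee_pos: [0.5813, -0.1006, 0.1862]
eef_rot: [-2.059, 2.369, -0.006]
wrist_force: [0.2, 0.6, 9.9]
opening: 0.0134
gripper_force: 61.5
```

Emit:
{"fn": "drive_tool", "kwargs": {
  "increments": "0 0 -2 0 -0.6;0 0 -2 0 -0.5;0 0 -2 0 -0.3;0 0 -2 0 -0.1;0 0 -2 0 0"
}}

```text
t: 22.68
ee_pos: [0.5792, -0.1003, 0.1857]
eef_rot: [2.061, -2.371, -0.0]
wrist_force: [-0.2, 0.3, 1.5]
opening: 0.0429
gripper_force: 0.0
```

Emit:
{"fn": "drive_tool", "kwargs": {
  "increments": "0 -8 1 0 0;0 -16 3 0 0;0 -24 5 0 0;0 -32 7 0 0;0 -40 8 0 0"
}}

```text
t: 23.3
ee_pos: [0.6194, -0.1059, 0.1775]
eef_rot: [2.061, -2.371, -0.0]
wrist_force: [-0.4, -0.1, -0.9]
opening: 0.043
gripper_force: 0.1
```

Emit:
{"fn": "drive_tool", "kwargs": {
  "increments": "0 -6 0 0 0;0 -12 0 0 0;0 -18 0 0 0;0 -22 0 0 0;0 -22 0 0 0.1"
}}

```text
t: 23.92
ee_pos: [0.6409, -0.109, 0.1779]
eef_rot: [-2.061, 2.371, -0.0]
wrist_force: [-0.1, 0.8, -0.1]
opening: 0.0469
gripper_force: 0.0
```

Emit:
{"fn": "drive_tool", "kwargs": {
  "increments": "0 0 0 0 1;0 0 0 0 1;0 0 -30 0 1;0 0 -80 0 1;30 0 -130 0 1"
}}

```text
t: 24.55
ee_pos: [0.6364, -0.1373, 0.3092]
eef_rot: [-2.064, 2.368, 0.001]
wrist_force: [1.0, -0.7, 0.6]
opening: 0.0851
gripper_force: 0.0
```

Run:
```python
from h import *
# wide board on narrow easel: seat, yaw -6
b=np.array([np.cos(np.radians(-6)),np.sin(np.radians(-6))]); print('start',np.array([.516,.357])+.045*b,'up',np.array([.516,.357])-.005*b)
to([.561,.3545,.27],-96)
c=shot('top'); im0=cv2.imread('pics/top0.png'); im=c['pixels'][:,:,::-1]
def mask(i):
    h=cv2.cvtColor(i,cv2.COLOR_BGR2HSV); return ((h[...,1]<60)&(h[...,2]>40)&(h[...,2]<190)).astype(np.uint8)
for n,i,(u0,u1,v0,v1) in (('arch0',im0,(232,268,210,240)),('arch now',im,(298,340,185,228))):
    m=mask(i)[v0:v1,u0:u1]; N,l,st,ce=cv2.connectedComponentsWithStats(m)
    k=1+np.argmax(st[1:,4]); print(n,st[k],ce[k]+[u0,v0], onz(c,*(ce[k]+[u0,v0]),.045+.06)[:2])
```

```text
start [0.56075349 0.35229622] up [0.51102739 0.35752264]
shift [-476.9  141.7   39.5] turn -1.8 | now [ 0.6364 -0.1373  0.3092] yaw -97.8 q [-0.21  0.4   0.2   1.37  0.   -1.65] t 24.55 F [ 1.  -0.7  0.6] op 0.0851 gf 0.0
arch0 [  4  11  26  16 352] [248.17897727 228.54545455] [0.52192491 0.12854652]
arch now [  6   9  25  18 352] [315.96022727 202.27840909] [ 0.60892804 -0.10295507]
```

Emit:
{"fn": "drive_tool", "kwargs": {
  "increments": "-52 15 0 0 1;-106 32 0 0 1;-160 48 0 0 1;-214 64 0 0 1;-268 80 0 0 1"
}}

```text
t: 25.22
ee_pos: [0.5941, 0.1395, 0.3079]
eef_rot: [-2.06, 2.371, -0.0]
wrist_force: [1.0, -0.1, -0.2]
opening: 0.0855
gripper_force: 0.0
```

Emit:
{"fn": "drive_tool", "kwargs": {
  "increments": "-52 15 0 -1.8 1;-106 32 0 -1.8 1;-160 48 15 -1.8 1;-200 59 40 -1.8 1;-210 62 60 -1.8 1"
}}

```text
t: 25.85
ee_pos: [0.5613, 0.3572, 0.2465]
eef_rot: [2.102, -2.335, -0.001]
wrist_force: [0.9, -0.6, 0.6]
opening: 0.0856
gripper_force: 0.0
```

Run:
```python
from h import *
to([.561,.3555,.150],-96)
c=shot('wrist')
i=c['pixels'][:,:,::-1].copy();h=cv2.cvtColor(i,cv2.COLOR_BGR2HSV)
m=((h[...,1]<60)&(h[...,2]>40)&(h[...,2]<200)).astype(np.uint8); m[300:]=0
N,l,st,ce=cv2.connectedComponentsWithStats(m)
for k in np.argsort(-st[1:,4])[:4]+1: print(st[k],ce[k])
for p in [(.561,.2755,.15),(.50,.285,.05),(.52,.3,.09)]: print(proj(c,p))
```

```text
shift [ 1.8  0.1 96.5] turn -0.0 | now [0.5613 0.3572 0.2465] yaw -96.0 q [ 0.57  0.44  0.12  1.25  0.   -0.9 ] t 25.85 F [ 0.9 -0.6  0.6] op 0.0856 gf 0.0
[ 302   90   44  208 7007] [321.74325674 182.27986299]
[ 376  114   82   91 4200] [415.84452381 157.32547619]
[   0  261  130   39 3051] [ 67.22189446 281.96132416]
[394 276  36  24 412] [409.39563107 288.84223301]
[265.15223149  82.66185607]
[344.71708204  86.70059895]
[327.67204754 111.64993185]
```

Emit:
{"fn": "drive_tool", "kwargs": {
  "increments": "2 0 30 0 1;2 0 60 0 1;2 0 82 0 1;2 0 94 0 1;2 0 96 0 1"
}}

```text
t: 26.52
ee_pos: [0.5622, 0.352, 0.1516]
eef_rot: [2.097, -2.338, -0.0]
wrist_force: [-0.3, 0.0, 0.7]
opening: 0.0849
gripper_force: 0.0
```

Emit:
{"fn": "drive_tool", "kwargs": {
  "increments": "0 0 0 0 0.3;0 0 0 0 0;0 0 0 0 0;0 6 0 0 0;0 12 -2 0 0"
}}

```text
t: 27.15
ee_pos: [0.5499, 0.3538, 0.1539]
eef_rot: [2.098, -2.338, 0.0]
wrist_force: [1.2, 0.4, 1.1]
opening: 0.0428
gripper_force: 0.7
```

Emit:
{"fn": "drive_tool", "kwargs": {
  "increments": "0 7 -1 0 0;0 14 -3 0 0;0 21 -4 0 0;0 28 -6 0 0;0 34 -7 0 0"
}}

```text
t: 27.78
ee_pos: [0.516, 0.3575, 0.161]
eef_rot: [2.098, -2.338, -0.0]
wrist_force: [0.1, 0.4, 0.8]
opening: 0.0426
gripper_force: 0.2
```

Run:
```python
from h import *
p=np.array([.516,.3595])-.005*np.array([.9945,-.1045]);to([*p,.158],-96)
```

```text
shift [-1.9  5.2  3. ] turn -0.2 | now [0.516  0.3575 0.161 ] yaw -96.2 q [ 0.61  0.42 -0.12  1.03  0.   -0.86] t 27.77 F [0.1 0.4 0.8] op 0.0426 gf 0.2
```

Emit:
{"fn": "drive_tool", "kwargs": {
  "increments": "0 4 0 0 0;0 6 1 0 -0.2;0 6 1 0 -0.4;0 6 1 0 -0.5;0 6 1 0 -0.6"
}}

```text
t: 28.4
ee_pos: [0.5107, 0.3581, 0.1598]
eef_rot: [2.098, -2.339, 0.0]
wrist_force: [-0.2, -0.2, -0.0]
opening: 0.0168
gripper_force: 0.0
```

Emit:
{"fn": "drive_tool", "kwargs": {
  "increments": "0 0 0 0 -0.7;0 0 0 0 -1;0 0 0 0 -1;0 0 0 0 -1;0 0 0 0 -1"
}}

```text
t: 29.02
ee_pos: [0.511, 0.3581, 0.1601]
eef_rot: [-2.097, 2.338, -0.001]
wrist_force: [3.7, -1.5, -0.4]
opening: 0.013
gripper_force: 58.3
```

Run:
```python
from h import *
to([.502-.0055,.1276,.28],-85.7)
```

```text
shift [ 230.7  -10.6 -119.9] turn -10.5 | now [0.511  0.3581 0.1601] yaw -96.2 q [ 0.61  0.41 -0.14  1.03 -0.   -0.85] t 29.02 F [ 3.7 -1.5 -0.4] op 0.013 gf 58.3
```

Emit:
{"fn": "drive_tool", "kwargs": {
  "increments": "0 0 -4 0 -1;0 1 -30 0 -1;0 1 -75 0 -1;30 1 -110 0 -1;80 0 -112 0 -1"
}}

```text
t: 29.65
ee_pos: [0.5023, 0.2798, 0.2746]
eef_rot: [-2.098, 2.333, 0.001]
wrist_force: [0.7, -1.4, -1.3]
opening: 0.0136
gripper_force: 58.7
```

Run:
```python
from h import *
to([.502-.006,.1276,.27],-85.7)
im0=cv2.imread('pics/top0.png');c=shot('top')
h=cv2.cvtColor(im0,cv2.COLOR_BGR2HSV); m=((h[...,1]<60)&(h[...,2]>40)&(h[...,2]<190)).astype(np.uint8)
m2=np.zeros_like(m);m2[210:238,153:210]=m[210:238,153:210]
m2=cv2.morphologyEx(m2,cv2.MORPH_CLOSE,np.ones((7,7)))
N,l,st,ce=cv2.connectedComponentsWithStats(m2)
for k in range(1,N): print(st[k],ce[k],onz(c,*ce[k],.045+.045)[:2])
k=1+np.argmax(st[1:,4]);print(cv2.minAreaRect(np.argwhere(l==k)[:,::-1].astype(np.float32)))
```

```text
shift [152.1  -9.8   4.1] turn -10.3 | now [0.5023 0.2798 0.2746] yaw -96.0 q [ 0.51  0.26 -0.08  1.23  0.   -0.96] t 29.65 F [ 0.7 -1.4 -1.3] op 0.0136 gf 58.7
[159 220  46  15 464] [181.49353448 226.92672414] [0.53052129 0.35860092]
((181.45492553710938, 226.99588012695312), (45.992164611816406, 10.954826354980469), 5.19442892074585)
```

Emit:
{"fn": "drive_tool", "kwargs": {
  "increments": "30 -2 0 -3 -1;75 -5 0 -6 -1;120 -8 0 -10.3 -1;148 -10 0 -10.3 -1;154 -10 10 -10.3 -1"
}}

```text
t: 30.32
ee_pos: [0.4946, 0.1234, 0.2619]
eef_rot: [-2.297, 2.143, 0.002]
wrist_force: [0.7, 0.7, -2.7]
opening: 0.0133
gripper_force: 58.8
```

Run:
```python
from h import *
to([.496,.1252,.165],-85.7)
```

```text
shift [-1.6 -1.6 96.9] turn -0.3 | now [0.4946 0.1234 0.2619] yaw -86.0 q [ 0.24  0.14 -0.25  1.18  0.   -1.4 ] t 30.32 F [ 0.7  0.7 -2.7] op 0.0133 gf 58.8
```

Emit:
{"fn": "drive_tool", "kwargs": {
  "increments": "-1 -1 30 -0.3 -1;-2 -2 60 -0.3 -1;-2 -2 82 -0.3 -1;-2 -2 92 -0.3 -1;-2 -2 96 -0.3 -1"
}}

```text
t: 30.95
ee_pos: [0.4965, 0.1271, 0.1653]
eef_rot: [2.305, -2.133, -0.002]
wrist_force: [-0.7, 0.3, -1.8]
opening: 0.0134
gripper_force: 58.7
```

Run:
```python
from h import *
to([.496,.1252,.160],-85.7)
```

```text
shift [1.8 0.7 5.3] turn 0.1 | now [0.4965 0.1271 0.1653] yaw -85.6 q [ 0.25  0.21 -0.4   0.96  0.   -1.4 ] t 30.95 F [-0.7  0.3 -1.8] op 0.0134 gf 58.7
```

Emit:
{"fn": "drive_tool", "kwargs": {
  "increments": "1 1 1 0 -1;2 1 3 0 -1;2 1 4 0 -1;2 1 4 0 -1;2 1 4 0 -1"
}}

```text
t: 31.58
ee_pos: [0.4963, 0.1245, 0.1621]
eef_rot: [-2.305, 2.134, -0.0]
wrist_force: [-0.2, -0.5, -2.8]
opening: 0.0135
gripper_force: 58.7
```

Emit:
{"fn": "drive_tool", "kwargs": {
  "increments": "0 0 1 0 -1;0 0 2 0 -1;0 0 2.5 0 -1;0 0 2.5 0 -1;0 0 2.5 0 -1"
}}

```text
t: 32.2
ee_pos: [0.4968, 0.1246, 0.16]
eef_rot: [-2.304, 2.134, -0.001]
wrist_force: [-0.3, -1.1, 5.0]
opening: 0.0136
gripper_force: 59.7
```

Emit:
{"fn": "drive_tool", "kwargs": {
  "increments": "0 0 -1 0 -0.6;0 0 -1 0 -0.5;0 0 -1 0 -0.3;0 0 -1 0 -0.1;0 0 -1 0 0"
}}

```text
t: 32.83
ee_pos: [0.4962, 0.1245, 0.1603]
eef_rot: [2.305, -2.135, -0.0]
wrist_force: [-0.1, -0.3, -0.1]
opening: 0.0428
gripper_force: 0.0
```

Emit:
{"fn": "drive_tool", "kwargs": {
  "increments": "0 -7 1 0 0;0 -14 3 0 0;0 -21 4 0 0;0 -28 6 0 0;0 -34 7 0 0"
}}

```text
t: 33.45
ee_pos: [0.5306, 0.1271, 0.1531]
eef_rot: [2.305, -2.135, -0.0]
wrist_force: [0.7, 0.4, -0.3]
opening: 0.0428
gripper_force: 0.2
```

Emit:
{"fn": "drive_tool", "kwargs": {
  "increments": "0 -6 1 0 0;0 -11 1 0 0;0 -16 1 0 0;0 -18 1 0 0.1;0 -18 1 0 0.3"
}}

```text
t: 34.08
ee_pos: [0.5481, 0.1285, 0.1524]
eef_rot: [2.305, -2.135, -0.0]
wrist_force: [-0.8, 0.6, 0.2]
opening: 0.0559
gripper_force: 0.0
```

Emit:
{"fn": "drive_tool", "kwargs": {
  "increments": "0 0 0 0 1;0 0 0 0 1;0 0 -30 0 1;0 0 -80 0 1;40 0 -140 0 1"
}}

```text
t: 34.7
ee_pos: [0.5503, 0.0949, 0.2854]
eef_rot: [2.308, -2.131, -0.001]
wrist_force: [1.1, -0.1, -0.7]
opening: 0.085
gripper_force: 0.0
```

```bash
cat >> h.py <<'E'
def grey(c,r,z):
    u0,u1,v0,v1=r; h=cv2.cvtColor(c['pixels'][:,:,::-1].copy(),cv2.COLOR_BGR2HSV); m=((h[...,1]<60)&(h[...,2]>40)&(h[...,2]<190)).astype(np.uint8)
    m2=np.zeros_like(m);m2[v0:v1,u0:u1]=m[v0:v1,u0:u1]; m2=cv2.morphologyEx(m2,cv2.MORPH_CLOSE,np.ones((7,7)))
    N,l,st,ce=cv2.connectedComponentsWithStats(m2)
    for k in range(1,N):
        if st[k,4]>60: print(st[k],ce[k].round(1),onz(c,*ce[k],z)[:2].round(4), 'ang',cv2.minAreaRect(np.argwhere(l==k)[:,::-1].astype(np.float32))[1:])
E
python3 - <<'E'
from h import *
to([.645,-.109,.178],-98)
c=shot('top')
grey(c,(215,280,205,245),.09)
grey(c,(298,340,185,228),.105)
E
```

```text
shift [210.9 -78.2 107.3] turn 12.6 | now [0.5503 0.0949 0.2854] yaw -85.4 q [ 0.17  0.23 -0.1   1.25  0.   -1.48] t 34.7 F [ 1.1 -0.1 -0.7] op 0.085 gf 0.0
[304 194  27  18 387] [317.  202.6] [ 0.6078 -0.1067] ang ((25.303083419799805, 16.868722915649414), 7.125016689300537)
```

Emit:
{"fn": "drive_tool", "kwargs": {
  "increments": "40 -14 0 3 1;85 -30 0 6 1;135 -50 0 9 1;180 -66 0 12.5 1;210 -77 10 12.5 1"
}}

```text
t: 35.38
ee_pos: [0.6446, -0.1118, 0.2747]
eef_rot: [-2.056, 2.374, -0.002]
wrist_force: [-0.1, 0.1, -0.5]
opening: 0.0851
gripper_force: 0.0
```

Run:
```python
from h import *
to([.642,-.1095,.176],-98)
c=shot('top')
grey(c,(215,280,205,245),.09)
```

```text
shift [-2.   3.1 98.7] turn -0.2 | now [ 0.6446 -0.1118  0.2747] yaw -98.2 q [-0.17  0.41  0.13  1.29 -0.   -1.6 ] t 35.38 F [-0.1  0.1 -0.5] op 0.0851 gf 0.0
[227 224  45  14 476] [249.1 230.5] [0.5158 0.1268] ang ((11.135895729064941, 43.63822937011719), 84.80557250976562)
```

Emit:
{"fn": "drive_tool", "kwargs": {
  "increments": "-2 3 30 0.2 1;-2 3 60 0.2 1;-2 3 82 0.2 1;-2 3 95 0.2 1;-2 3 98 0.2 1"
}}

```text
t: 36.05
ee_pos: [0.6404, -0.107, 0.1757]
eef_rot: [2.054, -2.376, -0.002]
wrist_force: [0.1, -0.2, 0.0]
opening: 0.0854
gripper_force: 0.0
```

Emit:
{"fn": "drive_tool", "kwargs": {
  "increments": "0 0 0 0 0.3;0 0 0 0 0;0 0 0 0 0;0 6 0 0 0;0 12 -2 0 0"
}}

```text
t: 36.67
ee_pos: [0.6287, -0.1055, 0.1786]
eef_rot: [-2.055, 2.376, -0.0]
wrist_force: [0.6, -0.4, 0.9]
opening: 0.0427
gripper_force: 0.3
```

Emit:
{"fn": "drive_tool", "kwargs": {
  "increments": "0 8 -1 0 0;0 17 -3 0 0;0 26 -5 0 0;0 35 -7 0 0;0 43 -8 0 0"
}}

```text
t: 37.3
ee_pos: [0.5858, -0.0991, 0.1866]
eef_rot: [2.055, -2.376, 0.0]
wrist_force: [-0.1, -0.7, 0.1]
opening: 0.0422
gripper_force: 0.1
```

Run:
```python
from h import *
to([.5795,-.1003,.186],-98)
```

```text
shift [2.1 6.1 0.6] turn -0.3 | now [ 0.5858 -0.0991  0.1866] yaw -98.3 q [-0.17  0.34 -0.18  1.06 -0.   -1.59] t 37.3 F [-0.1 -0.7  0.1] op 0.0422 gf 0.1
```

Emit:
{"fn": "drive_tool", "kwargs": {
  "increments": "2 4 0 0.3 0;3 6 0 0.3 -0.2;3 6 0 0.3 -0.4;3 6 0 0.3 -0.5;3 6 0 0.3 -0.6"
}}

```text
t: 37.92
ee_pos: [0.5803, -0.1014, 0.1863]
eef_rot: [2.048, -2.382, -0.0]
wrist_force: [-0.1, -1.7, -0.6]
opening: 0.0173
gripper_force: 0.0
```

Emit:
{"fn": "drive_tool", "kwargs": {
  "increments": "0 0 0 0 -0.7;0 0 0 0 -1;0 0 0 0 -1;0 0 0 0 -1;0 0 0 0 -1"
}}

```text
t: 38.55
ee_pos: [0.5811, -0.1014, 0.187]
eef_rot: [-2.048, 2.381, -0.002]
wrist_force: [4.7, -0.7, 3.5]
opening: 0.0134
gripper_force: 58.6
```

Emit:
{"fn": "drive_tool", "kwargs": {
  "increments": "0 0 -4 0 -1;0 1 -30 0 -1;0 1 -75 0 -1;-10 5 -125 0 -1;-30 20 -155 0 -1"
}}

```text
t: 39.17
ee_pos: [0.5635, -0.0688, 0.3423]
eef_rot: [2.045, -2.382, -0.003]
wrist_force: [0.1, 0.5, -1.4]
opening: 0.0131
gripper_force: 58.6
```

Run:
```python
from h import *
p=np.array([.516,.3598])-.006*np.array([.9945,-.1045]);print(p);to([*p,.34],-96)
```

```text
[0.510033 0.360427]
shift [-416.3  117.7    2.5] turn -2.7 | now [ 0.5635 -0.0688  0.3423] yaw -98.7 q [-0.12  0.24  0.04  1.38 -0.   -1.54] t 39.17 F [ 0.1  0.5 -1.4] op 0.0131 gf 58.6
```

Emit:
{"fn": "drive_tool", "kwargs": {
  "increments": "-40 11 0 0 -1;-92 26 0 0 -1;-146 41 0 0 -1;-200 57 0 0 -1;-254 72 0 0 -1"
}}

```text
t: 39.8
ee_pos: [0.5291, 0.194, 0.3399]
eef_rot: [2.045, -2.378, -0.003]
wrist_force: [0.2, 0.5, -2.0]
opening: 0.0132
gripper_force: 58.6
```

Emit:
{"fn": "drive_tool", "kwargs": {
  "increments": "-52 14 0 -1 -1;-100 28 0 -2 -1;-135 39 10 -2.7 -1;-160 45 30 -2.7 -1;-164 46 50 -2.7 -1"
}}

```text
t: 40.42
ee_pos: [0.5093, 0.3628, 0.2885]
eef_rot: [2.103, -2.329, -0.001]
wrist_force: [-0.2, -1.4, -1.8]
opening: 0.0131
gripper_force: 58.7
```

Run:
```python
from h import *
to([.510,.3622,.195],-96)
```

```text
shift [ 0.3 -1.1 93.5] turn 0.2 | now [0.5093 0.3628 0.2885] yaw -95.8 q [ 0.62  0.36  0.09  1.3  -0.   -0.85] t 40.42 F [-0.2 -1.4 -1.8] op 0.0131 gf 58.7
```

Emit:
{"fn": "drive_tool", "kwargs": {
  "increments": "0 0 30 0.2 -1;0 -1 60 0.2 -1;0 -1 82 0.2 -1;0 -1 90 0.2 -1;0 -1 94 0.2 -1"
}}

```text
t: 41.05
ee_pos: [0.5113, 0.3614, 0.1965]
eef_rot: [2.098, -2.336, -0.0]
wrist_force: [-1.0, 0.0, -2.4]
opening: 0.0132
gripper_force: 58.6
```

Run:
```python
from h import *
to([.510,.3622,.186],-96)
```

```text
shift [-0.6  1.3 10.5] turn -0.1 | now [0.5113 0.3614 0.1965] yaw -96.1 q [ 0.62  0.39 -0.07  1.11 -0.   -0.85] t 41.05 F [-1.   0.  -2.4] op 0.0132 gf 58.6
```

Emit:
{"fn": "drive_tool", "kwargs": {
  "increments": "0 1 3 0 -1;0 1 5 0 -1;0 1 7 0 -1;0 1 8.5 0 -1;0 1 8.5 0 -1"
}}

```text
t: 41.68
ee_pos: [0.5107, 0.3623, 0.1888]
eef_rot: [2.1, -2.336, 0.0]
wrist_force: [-0.7, 0.3, -2.2]
opening: 0.0132
gripper_force: 58.6
```

Emit:
{"fn": "drive_tool", "kwargs": {
  "increments": "0 0 1 0 -1;0 0 2 0 -1;0 0 3 0 -1;0 0 3 0 -1;0 0 3 0 -1"
}}

```text
t: 42.3
ee_pos: [0.5113, 0.3626, 0.1866]
eef_rot: [-2.099, 2.335, -0.001]
wrist_force: [0.3, -0.2, 6.4]
opening: 0.0133
gripper_force: 59.6
```

Contact. Release and lean back as before.

Emit:
{"fn": "drive_tool", "kwargs": {
  "increments": "0 0 -1.5 0 -0.6;0 0 -1.5 0 -0.5;0 0 -1.5 0 -0.3;0 0 -1.5 0 -0.1;0 0 -1.5 0 0"
}}

```text
t: 42.92
ee_pos: [0.5106, 0.3622, 0.1873]
eef_rot: [2.1, -2.336, -0.0]
wrist_force: [0.1, -0.1, -0.0]
opening: 0.0427
gripper_force: 0.0
```

Emit:
{"fn": "drive_tool", "kwargs": {
  "increments": "0 -8 1 0 0;0 -16 3 0 0;0 -24 5 0 0;0 -32 7 0 0;0 -40 8 0 0"
}}

```text
t: 43.55
ee_pos: [0.5511, 0.3578, 0.1791]
eef_rot: [2.1, -2.337, -0.0]
wrist_force: [0.4, -0.2, -0.0]
opening: 0.0427
gripper_force: 0.1
```

Emit:
{"fn": "drive_tool", "kwargs": {
  "increments": "0 -6 0 0 0;0 -12 0 0 0;0 -18 0 0 0;0 -21 0 0 0;0 -21 0 0 0.1"
}}

```text
t: 44.18
ee_pos: [0.5715, 0.3558, 0.1794]
eef_rot: [-2.1, 2.337, 0.0]
wrist_force: [0.2, 0.1, -0.3]
opening: 0.0468
gripper_force: 0.0
```

Emit:
{"fn": "drive_tool", "kwargs": {
  "increments": "0 0 0 0 1;0 0 0 0 1;0 0 -30 0 1;0 0 -80 0 1;0 -30 -140 0 1"
}}

```text
t: 44.8
ee_pos: [0.5974, 0.3529, 0.3165]
eef_rot: [2.101, -2.333, -0.001]
wrist_force: [0.4, 0.3, -0.3]
opening: 0.0855
gripper_force: 0.0
```

Run:
```python
from h import *
to([.645,.1,.36],180)
c=shot('top')
grey(c,(160,205,205,242),.105)
grey(c,(215,280,205,245),.09)
```

```text
shift [246.6 -73.6 -43.5] turn 84.0 | now [0.5974 0.3529 0.3165] yaw -96.0 q [ 0.53  0.5   0.35  1.43  0.   -0.93] t 44.8 F [ 0.4  0.3 -0.3] op 0.0855 gf 0.0
[161 216  34  17 360] [179.4 224.4] [0.5386 0.3618] ang ((33.85816955566406, 14.767217636108398), 3.814074993133545)
[227 224  44  14 474] [249.  230.5] [0.5156 0.1271] ang ((11.04535961151123, 43.276084899902344), 84.80557250976562)
```

Emit:
{"fn": "drive_tool", "kwargs": {
  "increments": "20 0 -20 0 1;60 -10 -20 0 1;110 -20 -20 0 1;160 -30 -20 0 1;210 -40 -20 0 1"
}}

```text
t: 45.48
ee_pos: [0.6151, 0.1374, 0.3346]
eef_rot: [2.099, -2.335, -0.001]
wrist_force: [-0.2, 0.3, 0.2]
opening: 0.0853
gripper_force: 0.0
```

Run:
```python
from h import *
c=shot('top'); im0=cv2.imread('pics/top0.png')
def ext(i,u0,u1,v0,v1,S=60):
    h=cv2.cvtColor(i,cv2.COLOR_BGR2HSV); m=((h[...,1]<S)&(h[...,2]>40)&(h[...,2]<190))
    for v in range(v0,v1):
        print(v,''.join('#' if x else '.' for x in m[v,u0:u1]))
im=c['pixels'][:,:,::-1].copy()
ext(im,150,205,208,240); print(); ext(im0,230,268,215,240)
# lip and ledge of the narrow easel
print([onz(c,u,232,.105)[:2].round(4) for u in(168,194)])
```

```text
208 .......................................................
209 .......................................................
210 .......................................................
211 .......................................................
212 .......................................................
213 .......................................................
214 .......................................................
215 .......................................................
216 #......................................................
217 #....................#########.........................
218 ##.................###############.....................
219 ##.................##################..................
220 ##................######################...............
221 ###...............#######################..............
222 ###...............#######################..............
223 ###...............########################.............
224 ##................########################.............
225 ##.................######################..............
226 #...............
[... 1246 characters left out ...]
....
225 ......#########################.......
226 ......#########################.......
227 ......#########################.......
228 ......#########################.......
229 ......##########################......
230 ......##########################......
231 .......#########################......
232 .......#########################......
233 .......#########################......
234 .......#########################......
235 ........##################..#.........
236 ........########......................
237 ......................................
238 ......................................
239 ......................................
[array([0.5132, 0.4002]), array([0.5123, 0.3122])]
```

```bash
python3 -c "
from h import *
print(manip.observe()['t'], ticket.job_done())"
```

```text
the job is handed in; nothing more can be done
45.525 None
```

The job is handed in at 45.5 s of the 72 s: the plaque leans in the crate, the wide board stands on the wide easel, the arched board on the narrow one, and the third easel is empty. By the overhead camera, both boards are centred to about 2 mm.

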